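# Nip a terminal in the ratchet crimp press: release, three clicks, hold

### The arm

A 6-joint arm with a two-finger parallel gripper is mounted at the origin on the work surface. World frame = base frame: x ahead of the robot, y to its left, z up, the work surface at z = 0. Lengths are in m, angles in rad, forces in N, time in s.
With the tool pointing down it reaches from about 0.25 to 0.725 m from the base axis. Payload 4 kg.
Tool frame: the origin (TCP) lies at the centre of the arm's flange, where the gripper is bolted on; the fingertips stand 173 mm ahead of it and the grasp point (between the pads) lies 155 mm ahead of it; x points along the fingers, z is the direction in which the jaws open and shut, and the axes are right-handed (so a half turn about x gives the same grasp; the last joint's range is limited). The gripper opens to 85 mm and grips with 20 to 120 N. Pads are 22 mm wide; open, the fingers measure 114 mm over their backs; the gripper's body (76 mm by 85 mm) begins 54 mm behind the grasp point. The pads swing forward as they close: fully open they stand 13 mm farther back than shut.
Start: joints at [1.329, 0.241, 0.005, 1.335, 0, 1.571], TCP at [0.12, 0.485, 0.405] pointing down, gripper open.
Joint ranges: [-2.72, 2.72], [-1.05, 1.87], [-1.09, 1.28], [-1.99, 2.15], [-1.42, 1.44], [-3.14, 3.14]. Speed limits (rad/s): [2.79, 2.79, 3.14, 3.14, 3.14, 3.14].

### API

Orientations are given as a unit quaternion [x, y, z, w].
In Python, from workcell import bot gives the robot as it stands.
- The arm moves only by the tool arm_command, never from a script. Its argument "moves" is one flat list of numbers, 7 for each row, row after row: the shift along the tool's x, y, z in m, then the turn, a rotation vector about the tool's x, y, z in rad, then the closure, from -1 (fully open) to 1 (shut). A call has 1 to 20 rows; each row shifts and turns the pose as measured when the row begins, along the tool's axes as they then stand; what a row does not reach is not made up. A row lasts 1/12 s, in which the tool goes at most 41.7 mm and 7.16 degrees, less where a joint would pass 70% of its speed; a pose out of reach is approached as far as the arm can. A call with a gripper value outside its range is refused whole. The fingers move at their own pace and stop on an object; the grip force is fixed at half the most. Time passes only in rows, so rows that do not move let the fingers close. It gives the time, the measured TCP pose, the force and the opening at its end, in the units of the state.
- bot.get_obs(): the state, without advancing time (a new reading comes with each control period).
- bot.camera(name): name is "side" or "top" or "wrist"; returns the picture (400x640x3 uint8, red, green, blue); there is no depth.
- bot.get_calibration(name): a dict with "mtx" (3x3 intrinsics, pixels), "world_from_camera" (4x4, takes a point from camera to world coordinates); the wrist camera has in their place "mount" (4x4, takes a point from camera to tool coordinates, whose origin is the TCP and whose axes are the tool frame's). Camera axes: x right, y up, looking along -z (the intrinsics and any distortion apply to the point x, -y, -z); pixel columns grow to the right and rows downward; lengths in m; the calibration is good to about 2 mm. The wrist camera is an equidistant fisheye: a pixel r from the principal point sees the ray r / f radians off the axis. A picture is of the moment at which its call begins: read the wrist's pose just before it. get_calibration takes no time and is no camera call.
- bot.job_done(): hands the job in, once; it reports no verdict.
The state is a dict: "clock": time; "joint_pos": joint angles; "joint_vel": joint speeds; "tau": joint torques, N m; "eef_pos": TCP position; "tool_rot": TCP orientation; "ft_force": force on the tool from outside, world axes, zero at the start; "ft_torque": the same for the moment, N m; "grip_width": finger opening in m.
Only numpy, scipy, OpenCV 4.12 (cv2) and the standard library are available. Lean on these libraries where they do the work, as an engineer would, in place of code of your own. Each camera call takes 0.05 s, during which the arm holds its last target.

### The job

Someone left the lever of the bench crimp press part of the way down. Push its release plunger right down to the stop until the lever springs back up to its rest, let the plunger up again, then bring the lever down exactly three clicks of the ratchet, counted by feel from the rest, so that the dies just nip the terminal, and finish still holding the lever there with your fingers pressing on its grip (do not let go). Do not push the tray of terminals, the wire spool or the cutters about.

Things in the scene. Friction and masses are not known exactly. Their poses are not given: they have to be found in the camera images.
- press: Hand-lever crimp press, grey paint and steel, fixed, 195 mm high. Origin on the table below the lever's pivot, z up; the handle points to its -x, the release plunger stands at +x. Base plate x -83 to 153, y -65 to 65, 12 mm thick. Grey C-frame: upright plate at y 12 to 30, 195 mm high at x -42 to 50, 165 mm high behind that to x 140. Lever, toothed sector and plunger lie at y = -19 (all mm).
- pivot (a point): The lever's pivot (fixed), in the middle of the lever's thickness: x 0, y -19, z 165 mm of the press. It runs along y of the press. Axes as the press.
- ratchet_lever (a joint): Lever angle in rad: 0 at rest (handle up, rising 0.5 rad above level), growing as the handle is pushed down; travel 0.80. A spring returns it; a pawl clicks every 0.12 rad (18 mm at mid grip) and stops it going back up. After clicks 1, 2, 3, 4 it rests at about 0.13, 0.25, 0.37, 0.49; clicks 3 and 4 begin at about 0.34 and 0.46. It starts one to three clicks down.
- grip (a point): Middle of the lever's grip, on its axis, 148 mm from the pivot: a black rubber cylinder 28 mm across from 90 to 205 mm off the pivot; at rest 236 mm high. Its -x axis points outward along the handle, y as the pivot. Pushed down slowly it resists with 4 to 8 N, fairly steady along a tooth; at each click, over about 4 mm, this drops by 3 to 6 N and then comes back on the next tooth.
- release (a joint): Travel of the release plunger in m: 0 up, 0.009 fully down at its stop. Down, it lifts the pawl out of the teeth and the lever springs back up to rest in about half a second. It needs up to about 16 N and comes back up by itself when let go.
- release_top (a point): Centre of the top of the release plunger's head: a black round button 28 mm across, 10 mm thick, on a steel stem in a sleeve; 200 mm above the table when up, at x 115, y -19 mm of the press. It is pressed straight down.
- terminal_tray: Grey tray with six compartments of copper terminals, 100 x 140 x 24 mm, origin at the centre of its underside, near the press; loose bystander, leave it where it is
- wire_spool: White spool 64 mm across, 50 mm high, standing beside the press, origin at the centre of its underside; loose bystander, leave it where it is
- cutters: Side cutters with black handles lying near the end of the lever, about 190 x 50 x 16 mm, origin on the underside at the joint of the handles; loose bystander, leave it where it is

How it is judged:
By the outcome, as a careful person would: the job done as asked, in the order asked, and still so for the second after the job is handed in, while the arm keeps its last pose, push and grip.
It also fails if it takes over 64 s, if anything falls off the work surface, if the arm or the gripper's body presses on something with over 40 N, if the wrist force passes 120 N, or if a joint passes its speed limit or range.

## Working session

There is one attempt and no reset: what is moved stays moved. The work goes in short steps, Python scripts to look and compute and a tool call to move; the robot and the scene stay as the last step left them, time stands still between calls to the robot, and variables do not carry over. Pictures are saved under pics/ and viewed, and the job is handed in when it is done.

Besides the shell and the picture viewer there is one more tool, called by a JSON object that holds its "api" and its "payload", one argument or row to a line. arm_command: Moves the arm, as the interface text tells. Its arguments: {"type":"object","properties":{"moves":{"type":"array"}},"required":["moves"]}

```bash
ls; mkdir -p pics; python3 - <<'E'
from workcell import bot
import cv2
o=bot.get_obs()
for k,v in o.items(): print(k,v)
for n in ("side","top","wrist"):
    im=bot.camera(n); cv2.imwrite(f"pics/{n}0.png",im[:,:,::-1])
    print(n,bot.get_calibration(n))
E
```

```text
pics
clock 0.0
joint_pos [ 1.32899069e+00  2.41407250e-01  3.73612497e-03  1.33520981e+00
 -5.71971059e-06  1.57079798e+00]
joint_vel [-0.00211755  0.00080832 -0.00075954 -0.00041248 -0.00063143 -0.00033436]
tau [ 9.17429752e-04 -3.72314894e+01  2.52409601e+01  1.69811439e-02
 -1.59610890e-04 -8.59303327e-06]
eef_pos [0.11966436 0.48519218 0.40381999]
tool_rot [-0.43650122  0.55723333  0.43558905  0.55607542]
ft_force [0.28542438 0.63863853 0.22647632]
ft_torque [-0.00699468 -0.00054447 -0.00977966]
grip_width 0.08523606731312557
side {'mtx': array([[461.00218725,   0.        , 326.1716444 ],
       [  0.        , 461.00218725, 195.39902782],
       [  0.        ,   0.        ,   1.        ]]), 'world_from_camera': array([[ 0.99470693,  0.04905074, -0.09028928,  0.50183203],
       [-0.10261754,  0.51927932, -0.84842126, -0.57716097],
       [ 0.00526966,  0.85319577,  0.5215642 ,  0.57656839],
       [ 0.        ,  0.        ,  0.        ,  1.        ]])}
top {'mtx': array([[519.99157598,   0.        , 318.63976204],
       [  0.        , 519.99157598, 192.26901843],
       [  0.        ,   0.        ,   1.        ]]), 'world_from_camera': array([[ 0.09433893,  0.97365347, -0.20760318,  0.3727493 ],
       [-0.99552024,  0.09094449, -0.0258565 ,  0.10486943],
       [-0.0062949 ,  0.20911244,  0.97787134,  1.17884817],
       [ 0.        ,  0.        ,  0.        ,  1.        ]])}
wrist {'mtx': array([[309.70691629,   0.        , 325.96076121],
       [  0.        , 309.70691629, 201.09865309],
       [  0.        ,   0.        ,   1.        ]]), 'mount': array([[-7.30746084e-04,  2.73377898e-01, -9.61906436e-01,
         3.06825030e-02],
       [ 1.14576438e-04,  9.61906709e-01,  2.73377888e-01,
         6.92067350e-02],
       [ 9.99999726e-01,  8.95580082e-05, -7.34232227e-04,
         1.50906279e-03],
       [ 0.00000000e+00,  0.00000000e+00,  0.00000000e+00,
         1.00000000e+00]])}
```

View pics/side0.png

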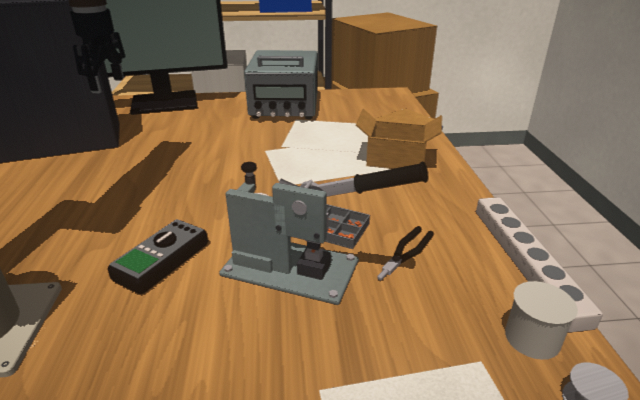

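View pics/top0.png

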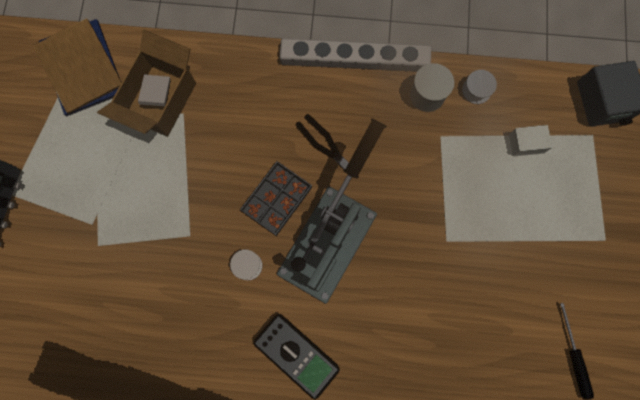

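View pics/wrist0.png

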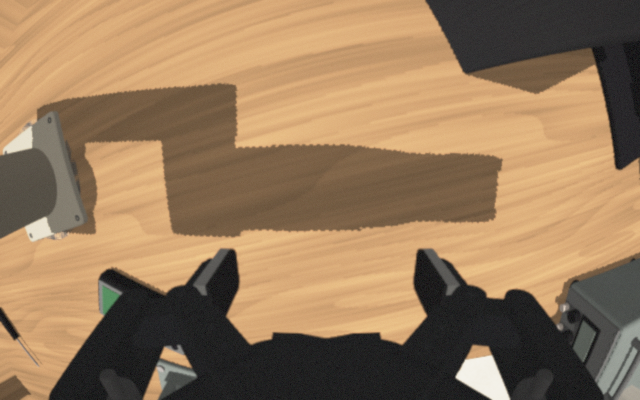

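The side view shows the button at about (249,166) and the grip from (358,183) to (427,172). The top view shows the button at about (298,264), the grip from (355,175) to (378,122) and the base plate corners. I'll refine these on zoomed crops.

```bash
python3 - <<'E'
import cv2
a=cv2.imread("pics/top0.png")[100:310,230:400]; cv2.imwrite("pics/topz.png",cv2.resize(cv2.convertScaleAbs(a,alpha=1.8),None,fx=2.8,fy=2.8,interpolation=cv2.INTER_CUBIC))
a=cv2.imread("pics/side0.png")[150:310,215:440]; cv2.imwrite("pics/sidez.png",cv2.resize(a,None,fx=3.5,fy=3.5,interpolation=cv2.INTER_CUBIC))
E
```

```text
(no output)
```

View pics/topz.png

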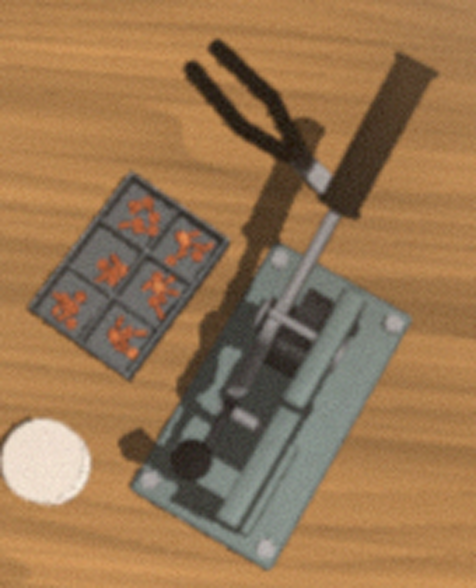

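View pics/sidez.png

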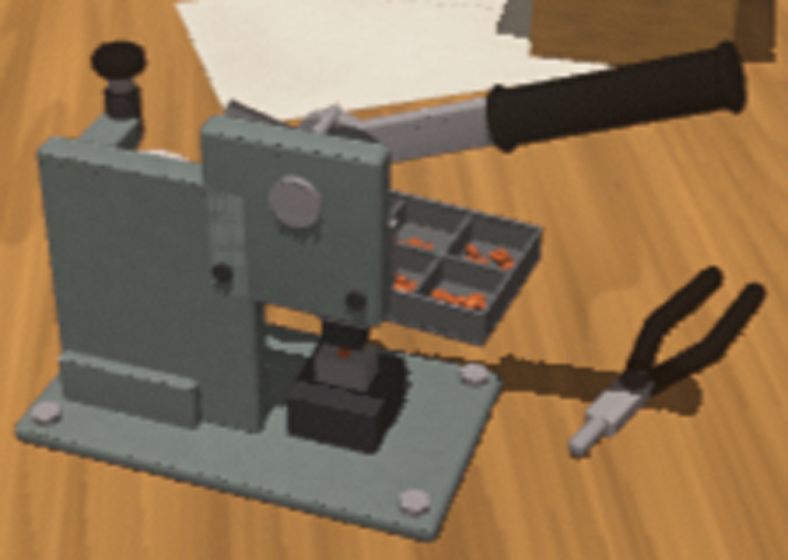

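```bash
cat > h.py <<'E'
import numpy as np
from workcell import bot
C={n:bot.get_calibration(n) for n in("side","top")}
def ray(n,u,v):
    K=C[n]["mtx"];T=C[n]["world_from_camera"]
    d=T[:3,:3]@np.array([(u-K[0,2])/K[0,0],-(v-K[1,2])/K[1,1],-1]);return T[:3,3],d/np.linalg.norm(d)
def onz(n,u,v,z):
    o,d=ray(n,u,v);return o+d*(z-o[2])/d[2]
def tri(a,b):
    o1,d1=ray("top",*a);o2,d2=ray("side",*b)
    s=np.linalg.lstsq(np.c_[d1,-d2],o2-o1,rcond=None)[0]
    p,q=o1+s[0]*d1,o2+s[1]*d2
    return (p+q)/2,np.linalg.norm(p-q)
E
python3 - <<'E'
from h import *
np.set_printoptions(precision=4,suppress=True)
c=[onz("top",*p,.012) for p in [(330,187.5),(377.1,212.5),(326.4,302.9),(277.1,273.9)]]
for p in c:print(p)
L=[np.linalg.norm(c[i]-c[(i+1)%4]) for i in range(4)];print(L)
sc=[onz("side",*p,.012) for p in [(215+497/3.5,150+375/3.5),(215+432/3.5,150+533/3.5),(215+20/3.5,150+430/3.5)]]
print("side",sc)
# press pose: corners (-83,-65),(-83,65),(153,65),(153,-65)
M=np.array([[-.083,-.065],[-.083,.065],[.153,.065],[.153,-.065]])
W=np.array(c)[:,:2]
def fit(M,W):
    mc,wc=M.mean(0),W.mean(0);A=(M-mc);B=(W-wc)
    th=np.arctan2((A[:,0]*B[:,1]-A[:,1]*B[:,0]).sum(),(A*B).sum())
    R=np.array([[np.cos(th),-np.sin(th)],[np.sin(th),np.cos(th)]]);return th,R,wc-R@mc
th,R,t=fit(M,W);print("yaw",th,"o",t,"res",W-(M@R.T+t))
f=lambda x,y:R@[x,y]+t
print("button pred",f(.115,-.019),"tri",tri((298.6,263.9),(248.7,166.5)),"z200",onz("top",298.6,263.9,.2))
print("pivot",f(0,-.019),"grip0",f(-.148*np.cos(.5),-.019))
for a,b in [((352.5,174.3),(357.3,183.7)),((379.3,122.1),(425.6,172))]:
    p,e=tri(a,b);q=R.T@(p[:2]-t);print("grip end",p,e,"press",q, "ang",.5-np.arctan2(p[2]-.165,-q[0]),"r",np.hypot(p[2]-.165,q[0]))
print("spool",onz("top",246,265,.05))
E
```

```text
[0.6341 0.1108 0.012 ]
[ 0.586  -0.0011  0.012 ]
[0.3749 0.0953 0.012 ]
[0.4273 0.2101 0.012 ]
[np.float64(0.12175738539370438), np.float64(0.23210525561027753), np.float64(0.12616704783358973), np.float64(0.2293937303326148)]
side [array([0.6353, 0.1087, 0.012 ]), array([ 0.5845, -0.0078,  0.012 ]), array([0.3785, 0.0879, 0.012 ])]
yaw 2.7082492439781567 o [0.5373 0.0891] res [[-0.0059 -0.0024]
 [ 0.0006  0.0037]
 [ 0.0037  0.001 ]
 [ 0.0015 -0.0022]]
button pred [0.4409 0.1546] tri (array([0.4414, 0.1555, 0.194 ]), np.float64(0.0005463072204865934)) z200 [0.4407 0.1551 0.2   ]
pivot [0.5453 0.1063] grip0 [0.6632 0.0518]
grip end [0.6221 0.0687 0.1991] 0.0005868834880626649 press [-0.0854 -0.0171] ang 0.12020635554799364 r 0.09200008957152817
grip end [0.7195 0.0276 0.2381] 0.0005913375504238888 press [-0.1912 -0.0207] ang 0.13489904031587924 r 0.20466173965334547
spool [0.4381 0.2756 0.05  ]
```

The measurements agree with each other. The button triangulates within 1 mm of its prediction, its height is 194 against the nominal 200, and the grip ends come out at r = 92 and 205 mm. The lever stands at about 0.13 rad. Next I'll work out the move to above the button.

```bash
cat >> h.py <<'E'
from scipy.spatial.transform import Rotation as Ro
np.set_printoptions(precision=4,suppress=True)
def to(tgt,yaw=None,tip=.173):
    o=bot.get_obs();R=Ro.from_quat(o["tool_rot"]);p=o["eef_pos"]
    print("clock",o["clock"],"p",p,"tip",p+R.as_matrix()@[tip,0,0]);print("R",R.as_matrix())
    g=np.array(tgt)+[0,0,tip]-p
    print("world d",g,"tool d",R.inv().apply(g))
    if yaw is not None: # tool x down, tool z (jaw) horizontally at yaw
        z=np.array([np.cos(yaw),np.sin(yaw),0]);x=np.array([0,0,-1.]);y=np.cross(z,x)
        print("rotvec",(R.inv()*Ro.from_matrix(np.c_[x,y,z])).as_rotvec())
    print("ft",o["ft_force"],"w",o["grip_width"],"q",o["joint_pos"])
E
python3 -c "
from h import *
to([.441,.155,.215],2.71-np.pi)
to([.441,.155,.215],2.71)"
```

```text
clock 0.15 p [0.1197 0.4853 0.404 ] tip [0.1196 0.485  0.231 ]
R [[-0.0004 -0.9709  0.2394]
 [-0.0015  0.2394  0.9709]
 [-1.      0.     -0.0015]]
world d [ 0.3213 -0.3303 -0.016 ] tool d [ 0.0164 -0.3911 -0.2437]
rotvec [ 1.7606 -0.0011  0.0013]
ft [ 0.927  -0.0532 -0.731 ] w 0.08544747276106573 q [1.329  0.2412 0.0041 1.3352 0.     1.5708]
clock 0.15 p [0.1197 0.4853 0.404 ] tip [0.1196 0.485  0.231 ]
R [[-0.0004 -0.9709  0.2394]
 [-0.0015  0.2394  0.9709]
 [-1.      0.     -0.0015]]
world d [ 0.3213 -0.3303 -0.016 ] tool d [ 0.0164 -0.3911 -0.2437]
rotvec [-1.381  -0.0013 -0.0011]
ft [ 0.927  -0.0532 -0.731 ] w 0.08544747276106573 q [1.329  0.2412 0.0041 1.3352 0.     1.5708]
```

{"api": "arm_command", "payload": {
  "moves": [0,-0.0326,-0.0203,0,0,0,1,0,-0.0326,-0.0203,0,0,0,1,0,-0.0326,-0.0203,0,0,0,1,0,-0.0326,-0.0203,0,0,0,1,0,-0.0326,-0.0203,0,0,0,1,0,-0.0326,-0.0203,0,0,0,1,0,-0.0326,-0.0203,0,0,0,1,0,-0.0326,-0.0203,0,0,0,1,0,-0.0326,-0.0203,0,0,0,1,0,-0.0326,-0.0203,0,0,0,1,0,-0.0326,-0.0203,0,0,0,1,0,0,0,0.12,0,0,1,0,0,0,0.12,0,0,1,0,0,0,0.12,0,0,1,0,0,0,0.12,0,0,1,0,0,0,0.12,0,0,1,0,0,0,0.12,0,0,1,0,0,0,0.12,0,0,1]
}}

```text
clock: 1.65
eef_pos: [0.4283, 0.167, 0.3974]
tool_rot: [-0.167, 0.69, 0.164, 0.685]
ft_force: [-0.1, -0.4, 0.6]
grip_width: 0.0
```

```bash
python3 -c "
from h import *
to([.441,.155,.215],2.71-np.pi)"
```

```text
clock 1.65 p [0.4283 0.167  0.3974] tip [0.4271 0.1659 0.2244]
R [[-0.0069 -0.4543  0.8908]
 [-0.0063  0.8908  0.4543]
 [-1.     -0.0025 -0.009 ]]
world d [ 0.0127 -0.012  -0.0094] tool d [ 0.0093 -0.0165  0.006 ]
rotvec [ 0.9032 -0.0073  0.0064]
ft [-0.1146 -0.3802  0.5645] w 3.466861126965245e-05 q [ 0.3729  0.1685 -0.1054  1.3056 -0.0034  1.4721]
```

{"api": "arm_command", "payload": {
  "moves": [0,-0.0165,0.006,0.115,-0.001,0.001,1,0,0,0,0.115,-0.001,0.001,1,0,0,0,0.115,-0.001,0.001,1,0,0,0,0.115,-0.001,0.001,1,0,0,0,0.115,-0.001,0.001,1,0,0,0,0.115,-0.001,0.001,1,0,0,0,0.115,-0.001,0.001,1,0,0,0,0.1,-0.001,0.001,1,0,0,0,0,0,0,1]
}}

```text
clock: 2.4
eef_pos: [0.4407, 0.1538, 0.3941]
tool_rot: [0.169, 0.689, -0.17, 0.684]
ft_force: [-0.3, -0.5, 0.3]
grip_width: 0.0002
```

```bash
python3 -c "
from h import *
to([.441,.155,.205],2.71-np.pi)
import cv2
cv2.imwrite('pics/s1.png',cv2.resize(bot.camera('side')[100:300,180:460,::-1],None,fx=2.8,fy=2.8))
cv2.imwrite('pics/w1.png',bot.camera('wrist')[:,:,::-1])"
```

```text
clock 2.4 p [0.4407 0.1538 0.3941] tip [0.4397 0.1536 0.2211]
R [[-0.0062  0.465   0.8853]
 [-0.0009  0.8853 -0.465 ]
 [-1.     -0.0037 -0.005 ]]
world d [ 0.0003  0.0012 -0.0161] tool d [ 0.0161  0.0012 -0.0003]
rotvec [-0.0521 -0.0051  0.0035]
ft [-0.3312 -0.5251  0.3075] w 0.00017551902589818923 q [ 0.3354  0.183  -0.0962  1.2977  0.0012  2.3899]
```

View pics/s1.png

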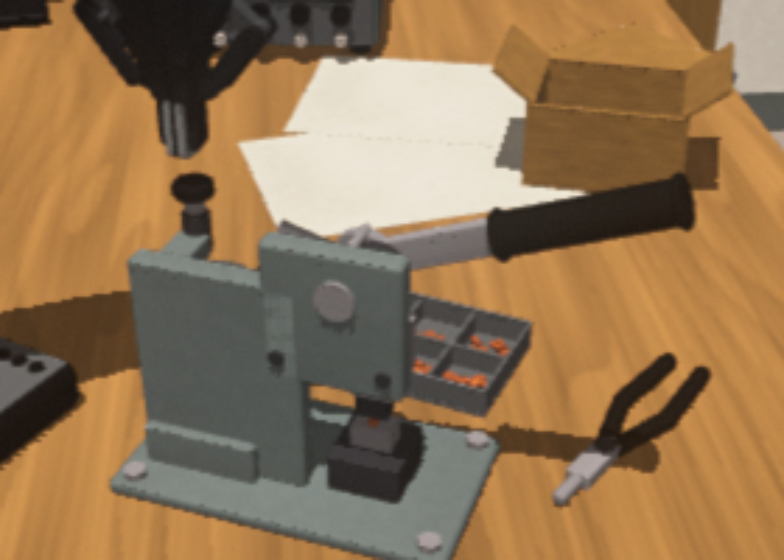

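View pics/w1.png

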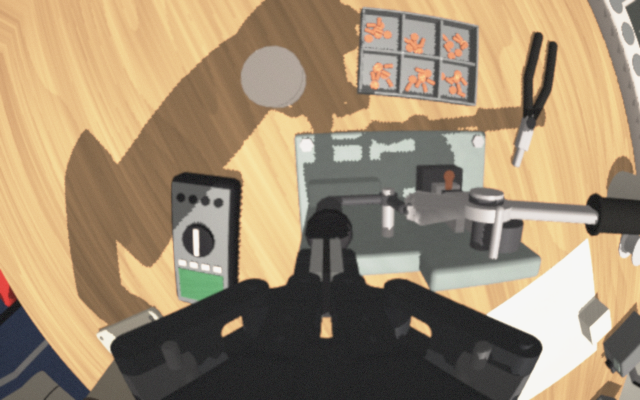

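The closed fingertips stand centred over the button in the wrist view, at about (327,225). The side view shows them about 2 mm to the left, so I'll correct that and descend.

{"api": "arm_command", "payload": {
  "moves": [0.005,0.002,0.001,0,-0.005,0.003,1,0.006,0,0,0,0,0,1,0.004,0,0,0,0,0,1,0.002,0,0,0,0,0,1]
}}

```text
clock: 2.83
eef_pos: [0.4428, 0.1554, 0.3756]
tool_rot: [0.166, 0.687, -0.166, 0.688]
ft_force: [-0.4, -0.2, 0.2]
grip_width: 0.0003
```

{"api": "arm_command", "payload": {
  "moves": [0.003,0,0,0,0,0,1,0.003,0,0,0,0,0,1]
}}

```text
clock: 3.0
eef_pos: [0.4427, 0.1553, 0.3699]
tool_rot: [0.166, 0.687, -0.165, 0.688]
ft_force: [-3.5, -1.2, 11.8]
grip_width: 0.0003
```

{"api": "arm_command", "payload": {
  "moves": [0.003,0,0,0,0,0,1,0.003,0,0,0,0,0,1]
}}

```text
clock: 3.17
eef_pos: [0.4423, 0.1552, 0.3666]
tool_rot: [0.166, 0.686, -0.165, 0.689]
ft_force: [-4.5, -1.0, 13.1]
grip_width: 0.0002
```

{"api": "arm_command", "payload": {
  "moves": [0.003,0,0,0,0,0,1,0.003,0,0,0,0,0,1]
}}

```text
clock: 3.33
eef_pos: [0.4418, 0.155, 0.3644]
tool_rot: [0.166, 0.685, -0.164, 0.69]
ft_force: [-5.3, -1.5, 15.7]
grip_width: -0.0002
```

{"api": "arm_command", "payload": {
  "moves": [0.004,0,0,0,0,0,1,0.004,0,0,0,0,0,1]
}}

```text
clock: 3.5
eef_pos: [0.4408, 0.1547, 0.3642]
tool_rot: [0.167, 0.683, -0.162, 0.692]
ft_force: [-10.6, -4.0, 28.6]
grip_width: -0.0001
```

{"api": "arm_command", "payload": {
  "moves": [0.003,0,0,0,0,0,1,0.003,0,0,0,0,0,1,0.003,0,0,0,0,0,1,0.003,0,0,0,0,0,1]
}}

```text
clock: 3.83
eef_pos: [0.4389, 0.154, 0.3643]
tool_rot: [0.169, 0.68, -0.16, 0.695]
ft_force: [-6.6, -1.6, 19.4]
grip_width: 0.0002
```

```bash
python3 -c "
from h import *
import cv2
cv2.imwrite('pics/s2.png',cv2.resize(bot.camera('side')[100:300,180:460,::-1],None,fx=2.8,fy=2.8))
to([.441,.155,.205])"
```

```text
clock 3.8833 p [0.4388 0.154  0.3643] tip [0.443  0.1553 0.1913]
R [[ 0.0238  0.4521  0.8917]
 [ 0.0078  0.8918 -0.4523]
 [-0.9997  0.0177  0.0177]]
world d [0.0022 0.001  0.0137] tool d [-0.0136  0.0021  0.0017]
ft [-7.4613 -2.4843 19.0321] w -0.00010383457342336521 q [ 0.3376  0.1835 -0.1755  1.1868 -0.0006  2.3777]
```

View pics/s2.png

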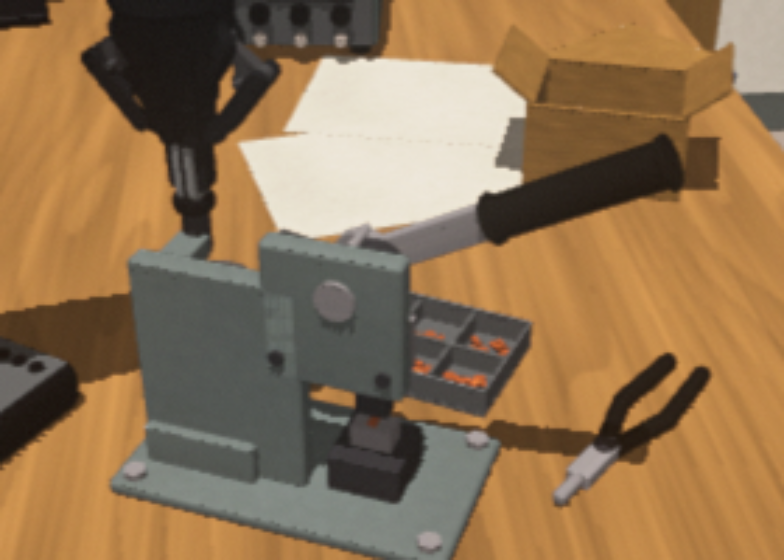

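The lever has swung up to about its rest angle. I'll hold the stop a little longer, then check.

{"api": "arm_command", "payload": {
  "moves": [0.004,0,0,0,0,0,1,0.004,0,0,0,0,0,1,0.004,0,0,0,0,0,1,0.004,0,0,0,0,0,1,0.004,0,0,0,0,0,1]
}}

```text
clock: 4.3
eef_pos: [0.4361, 0.153, 0.3641]
tool_rot: [0.172, 0.675, -0.156, 0.7]
ft_force: [-10.0, -3.3, 25.4]
grip_width: -0.0003
```

```bash
python3 -c "
from h import *
import cv2
cv2.imwrite('pics/s3full.png',bot.camera('side')[:,:,::-1])
cv2.imwrite('pics/s3.png',cv2.resize(cv2.imread('pics/s3full.png')[100:300,180:460],None,fx=2.8,fy=2.8))
cv2.imwrite('pics/t3.png',bot.camera('top')[:,:,::-1])
a=cv2.imread('pics/t3.png')[100:310,230:400]; cv2.imwrite('pics/t3z.png',cv2.resize(cv2.convertScaleAbs(a,alpha=1.8),None,fx=2.8,fy=2.8,interpolation=cv2.INTER_CUBIC))
to([.441,.155,.205])"
```

```text
clock 4.4 p [0.4361 0.153  0.3641] tip [0.443  0.1554 0.1913]
R [[ 0.04    0.4503  0.892 ]
 [ 0.0135  0.8924 -0.4511]
 [-0.9991  0.0301  0.0297]]
world d [0.0049 0.002  0.0139] tool d [-0.0136  0.0044  0.0039]
ft [-10.5568  -3.0045  25.1507] w -0.0003971643712119478 q [ 0.3376  0.1703 -0.1925  1.1657 -0.0006  2.3762]
```

View pics/s3.png

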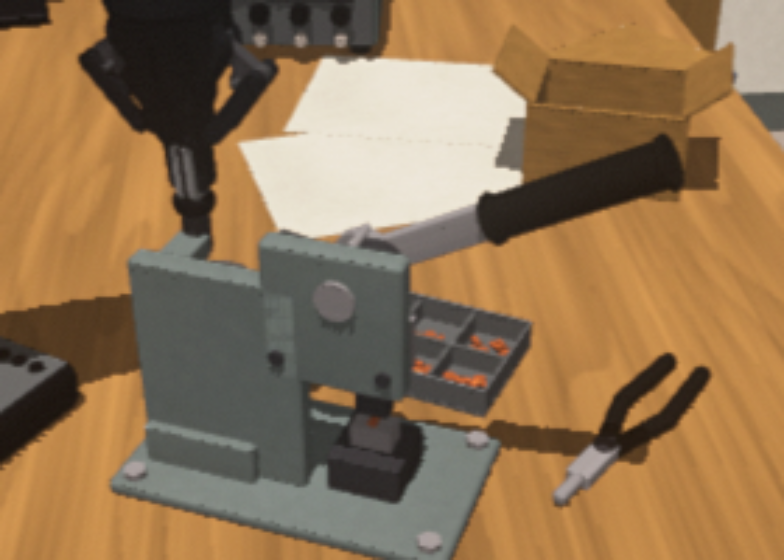

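View pics/t3z.png

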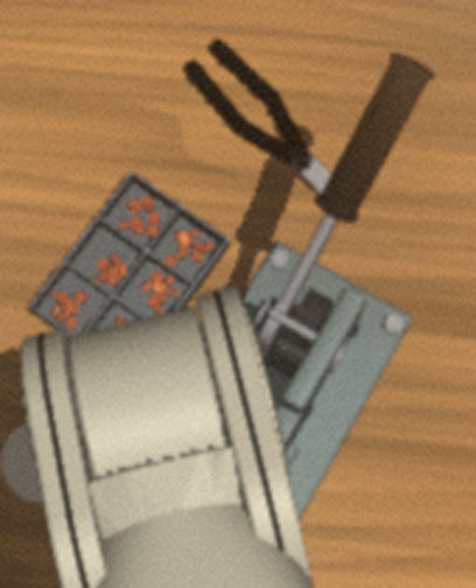

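{"api": "arm_command", "payload": {
  "moves": [-0.01,0,0,0,0,0,1,-0.025,0,0,0,0,0,1,-0.03,0,0,0,0,0,1,-0.03,0,0,0,0,0,1,-0.02,0,0,0,0,0,1,0,0,0,0,0,0,1]
}}

```text
clock: 4.9
eef_pos: [0.4297, 0.1509, 0.4863]
tool_rot: [0.172, 0.674, -0.154, 0.702]
ft_force: [0.9, -0.1, 0.7]
grip_width: 0.0001
```

```bash
python3 -c "
from h import *
yaw=2.7108;R=Ro.from_euler('z',yaw).as_matrix()[:2,:2];t=np.array([.441,.155])-R@[.115,-.019]
P=[]
for a,b in [((351.4,174.3),(354.3,177.5)),((377.5,123.2),(417.5,157.9))]:
    p,e=tri(a,b);q=R.T@(p[:2]-t);P.append(p);print(p,e,q,'ang',.5-np.arctan2(p[2]-.165,-q[0]),'r',np.hypot(p[2]-.165,q[0]))
for r in (.13,.148): print('r',r,[ (a,t+R@[-r*np.cos(.5-a),-.019],.165+r*np.sin(.5-a)+.014/np.cos(.5-a)) for a in (0,.37)])
print('chord',P[0]+(P[1]-P[0])*58/115)
import cv2
cv2.imwrite('pics/s4.png',cv2.resize(bot.camera('side')[100:300,180:460,::-1],None,fx=2.8,fy=2.8))
to([.662,.0525,.275],2.7108-np.pi)
"
```

```text
[0.6181 0.0713 0.2098] 0.0026242197919498205 [-0.0809 -0.0169] ang -0.006177968748596774 r 0.0924536430158535
[0.7072 0.0329 0.2607] 0.0023491170006090245 [-0.1779 -0.0192] ang 0.0063549200897231595 r 0.20197172821941212
r 0.13 [(0, array([0.6492, 0.0593]), np.float64(0.24327823500109008)), (0.37, array([0.6626, 0.0531]), np.float64(0.19597157733435808))]
r 0.148 [(0, array([0.6635, 0.0527]), np.float64(0.25190789469596575)), (0.37, array([0.6788, 0.0457]), np.float64(0.19830499190151257))]
chord [0.663  0.0519 0.2355]
clock 4.95 p [0.4296 0.1508 0.4847] tip [0.437  0.1533 0.3118]
R [[ 0.0427  0.4484  0.8928]
 [ 0.0144  0.8932 -0.4493]
 [-0.999   0.0321  0.0317]]
world d [ 0.2324 -0.0983 -0.0367] tool d [0.0451 0.0152 0.2505]
rotvec [-0.035   0.0322 -0.0315]
ft [0.5537 0.4038 0.2647] w 0.0003338740741021269 q [ 0.3378  0.1091  0.05    1.4666 -0.0005  2.3743]
```

View pics/s4.png

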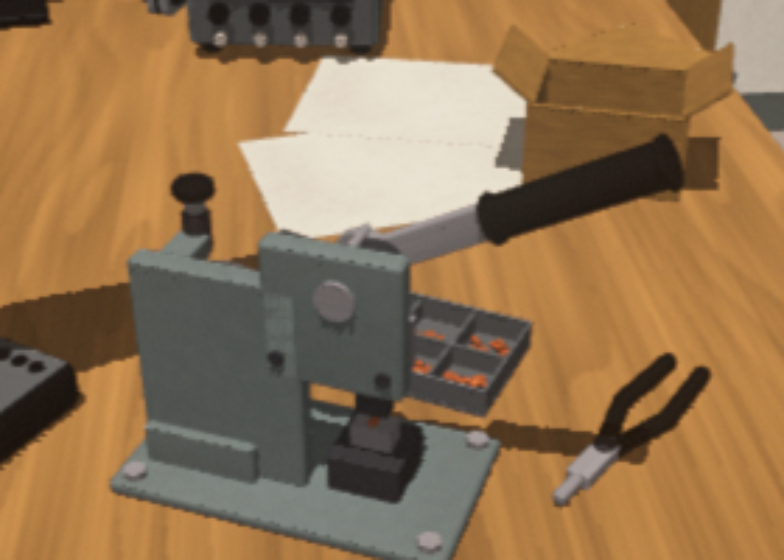

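Lever at rest (angle -0.006 and +0.006 from the two grip ends) and plunger back up at (192,188). I'll straighten the tool and go over the grip.

{"api": "arm_command", "payload": {
  "moves": [0,0,0,-0.035,0.032,-0.031,1,0,0.0075,0.036,0,0,0,1,0,0,0.036,0,0,0,1,0,0,0.036,0,0,0,1,0,0,0.036,0,0,0,1,0,0,0.036,0,0,0,1,0.003,0,0.036,0,0,0,1,0.003,0,0.036,0,0,0,1,0,0,0,0,0,0,1]
}}

```text
clock: 5.7
eef_pos: [0.6708, 0.05, 0.4583]
tool_rot: [0.145, 0.699, -0.15, 0.684]
ft_force: [-0.9, 0.2, -3.0]
grip_width: -0.0002
```

```bash
python3 -c "
from h import *
to([.663,.0525,.265],2.7108-np.pi)
"
```

```text
clock 5.7 p [0.6708 0.05   0.4583] tip [0.6668 0.0497 0.2853]
R [[-0.023   0.4083  0.9125]
 [-0.0017  0.9128 -0.4085]
 [-0.9997 -0.0109 -0.0203]]
world d [-0.0078  0.0025 -0.0203] tool d [ 0.0205 -0.0006 -0.0077]
rotvec [ 0.01   -0.0202  0.011 ]
ft [-0.8641  0.2465 -2.9915] w -0.00017222375803678698 q [0.0743 0.6275 0.7344 1.7007 0.     2.0659]
```

{"api": "arm_command", "payload": {
  "moves": [0,-0.0005,-0.0075,0.01,-0.02,0.011,1,0.004,0,0,0,0,0,1,0.003,0,0,0,0,0,1,0,0,0,0,0,0,1]
}}

```text
clock: 6.03
eef_pos: [0.667, 0.0505, 0.4367]
tool_rot: [0.15, 0.697, -0.154, 0.684]
ft_force: [-0.2, -0.6, 0.1]
grip_width: 0.0001
```

```bash
python3 -c "
from h import *
to([.663,.0525,.265],2.7108-np.pi)
import cv2
cv2.imwrite('pics/s5.png',cv2.resize(bot.camera('side')[60:300,240:480,::-1],None,fx=2.4,fy=2.4))
cv2.imwrite('pics/w5.png',bot.camera('wrist')[:,:,::-1])
"
```

```text
clock 6.0333 p [0.667  0.0505 0.4367] tip [0.6637 0.0503 0.2638]
R [[-0.0192  0.4203  0.9072]
 [-0.0014  0.9073 -0.4204]
 [-0.9998 -0.0093 -0.0168]]
world d [-0.004   0.002   0.0013] tool d [-0.0012  0.0001 -0.0045]
rotvec [-0.0031 -0.0169  0.0093]
ft [-0.2391 -0.5694  0.0509] w 7.832537889771173e-05 q [0.0756 0.6099 0.6486 1.6287 0.0001 2.0803]
```

View pics/s5.png

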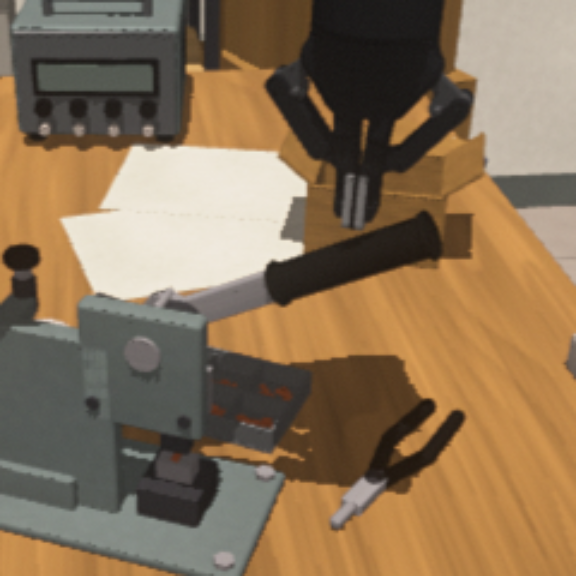

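View pics/w5.png

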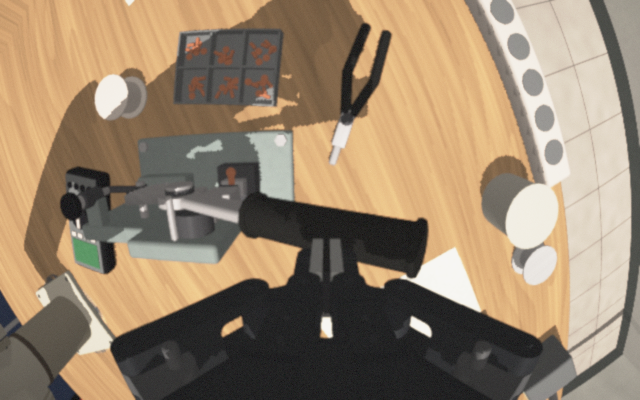

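```bash
python3 -c "
from h import *
o=bot.get_obs();Rt=Ro.from_quat(o['tool_rot']);c=bot.get_calibration('wrist');M=c['mount'];K=c['mtx']
def pr(p):
    q=Rt.inv().apply(np.array(p)-o['eef_pos']);q=M[:3,:3].T@(q-M[:3,3]);q=q*[1,-1,-1]
    a=np.arctan2(np.hypot(q[0],q[1]),q[2]);n=np.hypot(q[0],q[1]);return K[0,2]+K[0,0]*a*q[0]/n,K[1,2]+K[0,0]*a*q[1]/n
R=Ro.from_euler('z',2.7108).as_matrix()[:2,:2];t=np.array([.441,.155])-R@[.115,-.019]
for r in (.09,.148,.205):
  for y in (-.033,-.019,-.005): print(r,y,pr([*(t+R@[-r*np.cos(.5),y]),.165+r*np.sin(.5)]))
print('tip',pr(o['eef_pos']+Rt.apply([.173,0,0])))
"
```

```text
0.09 -0.033 (np.float64(251.15055822263486), np.float64(198.11006187080287))
0.09 -0.019 (np.float64(252.60576601887806), np.float64(217.49743874334845))
0.09 -0.005 (np.float64(254.18343213305872), np.float64(236.08749720381485))
0.148 -0.033 (np.float64(325.0111892652741), np.float64(211.09167556335993))
0.148 -0.019 (np.float64(325.100644988858), np.float64(233.43043280636545))
0.148 -0.005 (np.float64(325.18829402028814), np.float64(254.52828366596776))
0.205 -0.033 (np.float64(421.9806217757154), np.float64(227.52952910163836))
0.205 -0.019 (np.float64(419.18213725319197), np.float64(252.25325488657546))
0.205 -0.005 (np.float64(416.2006573807495), np.float64(275.25632043261186))
tip (np.float64(326.57449664792244), np.float64(258.37972624234345))
```

Projection and picture match at the inner end, but the outer end suggests the axis lies 2 to 3 mm further toward tool +y. I'll correct that and test how far the arm sags per row.

{"api": "arm_command", "payload": {
  "moves": [0,0.0035,0,0,-0.017,0.009,1]
}}

```text
clock: 6.22
eef_pos: [0.6681, 0.0538, 0.4386]
tool_rot: [0.152, 0.69, -0.152, 0.691]
ft_force: [-0.7, 0.1, -0.7]
grip_width: 0.0
```

{"api": "arm_command", "payload": {
  "moves": [0,0,0,0,0,0,1]
}}

```text
clock: 6.3
eef_pos: [0.668, 0.0547, 0.4396]
tool_rot: [0.152, 0.689, -0.151, 0.692]
ft_force: [0.3, 0.5, 1.0]
grip_width: -0.0002
```

{"api": "arm_command", "payload": {
  "moves": [0.002,0,0,0,0,0,1]
}}

```text
clock: 6.38
eef_pos: [0.6677, 0.0551, 0.4391]
tool_rot: [0.152, 0.688, -0.151, 0.693]
ft_force: [0.1, 0.3, -0.4]
grip_width: 0.0004
```

{"api": "arm_command", "payload": {
  "moves": [0.004,-0.0015,0,0,0.004,0,1,0.003,0,0,0,0,0,1]
}}

```text
clock: 6.55
eef_pos: [0.6667, 0.0543, 0.4339]
tool_rot: [0.153, 0.688, -0.15, 0.693]
ft_force: [0.5, -0.1, 0.4]
grip_width: 0.0001
```

{"api": "arm_command", "payload": {
  "moves": [0.002,0,0,0,0,0,1]
}}

```text
clock: 6.63
eef_pos: [0.6666, 0.0543, 0.4319]
tool_rot: [0.153, 0.688, -0.15, 0.694]
ft_force: [-0.2, 0.9, -0.6]
grip_width: -0.0002
```

{"api": "arm_command", "payload": {
  "moves": [0.002,0,0,0,0,0,1]
}}

```text
clock: 6.72
eef_pos: [0.6666, 0.0543, 0.4298]
tool_rot: [0.153, 0.688, -0.15, 0.694]
ft_force: [0.3, -0.7, 2.0]
grip_width: -0.0001
```

{"api": "arm_command", "payload": {
  "moves": [0.002,0,0,0,0,0,1]
}}

```text
clock: 6.8
eef_pos: [0.6667, 0.0541, 0.4286]
tool_rot: [0.153, 0.687, -0.15, 0.694]
ft_force: [-0.4, -1.0, 7.3]
grip_width: -0.0002
```

{"api": "arm_command", "payload": {
  "moves": [0.002,0,0,0,0,0,1]
}}

```text
clock: 6.88
eef_pos: [0.6668, 0.0539, 0.4279]
tool_rot: [0.153, 0.686, -0.15, 0.695]
ft_force: [-2.1, -0.6, 5.7]
grip_width: -0.0
```

{"api": "arm_command", "payload": {
  "moves": [0.003,0,0.0005,0,0.004,0,1]
}}

```text
clock: 6.97
eef_pos: [0.6673, 0.0535, 0.4269]
tool_rot: [0.154, 0.686, -0.149, 0.695]
ft_force: [-1.0, -0.7, 7.2]
grip_width: 0.0
```

{"api": "arm_command", "payload": {
  "moves": [0.003,0,0.0005,0,0.004,0,1]
}}

```text
clock: 7.05
eef_pos: [0.6679, 0.053, 0.4258]
tool_rot: [0.154, 0.686, -0.149, 0.695]
ft_force: [-0.4, -0.3, 5.5]
grip_width: 0.0005
```

{"api": "arm_command", "payload": {
  "moves": [0.003,0,0.0005,0,0.004,0,1]
}}

```text
clock: 7.13
eef_pos: [0.6684, 0.0525, 0.4249]
tool_rot: [0.155, 0.686, -0.148, 0.695]
ft_force: [-1.0, -0.5, 6.9]
grip_width: 0.0002
```

{"api": "arm_command", "payload": {
  "moves": [0.003,0,0.0005,0,0.004,0,1]
}}

```text
clock: 7.22
eef_pos: [0.669, 0.052, 0.4239]
tool_rot: [0.155, 0.686, -0.148, 0.695]
ft_force: [-0.5, -0.2, 5.9]
grip_width: -0.0003
```

{"api": "arm_command", "payload": {
  "moves": [0.003,0,0.0005,0,0.004,0,1]
}}

```text
clock: 7.3
eef_pos: [0.6696, 0.0515, 0.4227]
tool_rot: [0.156, 0.686, -0.148, 0.695]
ft_force: [-1.4, -1.4, 5.6]
grip_width: -0.0001
```

{"api": "arm_command", "payload": {
  "moves": [0.003,0,0.0005,0,0.004,0,1]
}}

```text
clock: 7.38
eef_pos: [0.6703, 0.0509, 0.4216]
tool_rot: [0.157, 0.687, -0.147, 0.695]
ft_force: [-0.1, -0.6, 5.7]
grip_width: 0.0003
```

{"api": "arm_command", "payload": {
  "moves": [0.004,0.0004,0,0,0.003,0,1]
}}

```text
clock: 7.47
eef_pos: [0.6708, 0.0507, 0.4198]
tool_rot: [0.157, 0.686, -0.147, 0.695]
ft_force: [0.0, -2.3, 7.9]
grip_width: -0.0002
```

{"api": "arm_command", "payload": {
  "moves": [0.004,0.0004,0,0,0.003,0,1]
}}

```text
clock: 7.55
eef_pos: [0.6713, 0.0504, 0.418]
tool_rot: [0.157, 0.685, -0.147, 0.696]
ft_force: [-1.0, -2.3, 8.2]
grip_width: 0.0001
```

{"api": "arm_command", "payload": {
  "moves": [0.004,0.0004,0,0,0.003,0,1]
}}

```text
clock: 7.63
eef_pos: [0.6718, 0.0501, 0.4163]
tool_rot: [0.158, 0.684, -0.148, 0.696]
ft_force: [0.7, -2.2, 6.8]
grip_width: -0.0003
```

{"api": "arm_command", "payload": {
  "moves": [0.003,0.0004,0,0,0.003,0,1]
}}

```text
clock: 7.72
eef_pos: [0.6722, 0.0499, 0.4147]
tool_rot: [0.158, 0.684, -0.148, 0.697]
ft_force: [-0.2, -0.3, 3.7]
grip_width: 0.0001
```

{"api": "arm_command", "payload": {
  "moves": [0.003,0.0004,0,0,0.003,0,1]
}}

```text
clock: 7.8
eef_pos: [0.6726, 0.0499, 0.4129]
tool_rot: [0.159, 0.684, -0.147, 0.696]
ft_force: [0.5, -0.3, 0.6]
grip_width: 0.0001
```

{"api": "arm_command", "payload": {
  "moves": [0.003,0.0004,0,0,0.003,0,1]
}}

```text
clock: 7.88
eef_pos: [0.673, 0.0501, 0.4104]
tool_rot: [0.159, 0.685, -0.147, 0.696]
ft_force: [0.4, -1.7, 5.8]
grip_width: -0.0002
```

{"api": "arm_command", "payload": {
  "moves": [0.003,0.0004,0,0,0.003,0,1]
}}

```text
clock: 7.97
eef_pos: [0.6735, 0.0502, 0.4083]
tool_rot: [0.159, 0.685, -0.147, 0.696]
ft_force: [1.8, -1.5, 7.3]
grip_width: -0.0004
```

Click 1 was clear: force went 7 → 0.6 → 6 N around z = 0.4155, as predicted. Continuing.

{"api": "arm_command", "payload": {
  "moves": [0.003,0.0003,0,0,0.004,0,1]
}}

```text
clock: 8.05
eef_pos: [0.674, 0.0502, 0.4063]
tool_rot: [0.16, 0.685, -0.147, 0.695]
ft_force: [1.6, -3.3, 7.0]
grip_width: 0.0002
```

{"api": "arm_command", "payload": {
  "moves": [0.003,0.0003,0,0,0.004,0,1]
}}

```text
clock: 8.13
eef_pos: [0.6746, 0.0501, 0.4045]
tool_rot: [0.16, 0.685, -0.147, 0.695]
ft_force: [-0.4, -1.9, 7.0]
grip_width: 0.0
```

{"api": "arm_command", "payload": {
  "moves": [0.003,0.0003,0,0,0.004,0,1]
}}

```text
clock: 8.22
eef_pos: [0.6752, 0.05, 0.4028]
tool_rot: [0.16, 0.685, -0.147, 0.695]
ft_force: [1.2, -3.2, 7.8]
grip_width: -0.0002
```

{"api": "arm_command", "payload": {
  "moves": [0.003,0.0003,0,0,0.004,0,1]
}}

```text
clock: 8.3
eef_pos: [0.6758, 0.0496, 0.4011]
tool_rot: [0.161, 0.685, -0.147, 0.695]
ft_force: [0.8, -4.4, 7.7]
grip_width: -0.0001
```

{"api": "arm_command", "payload": {
  "moves": [0.003,0.0003,0,0,0.004,0,1]
}}

```text
clock: 8.38
eef_pos: [0.6765, 0.0493, 0.3995]
tool_rot: [0.161, 0.685, -0.147, 0.695]
ft_force: [-0.1, -3.7, 8.2]
grip_width: -0.0
```

{"api": "arm_command", "payload": {
  "moves": [0.003,0.0003,0,0,0.004,0,1]
}}

```text
clock: 8.47
eef_pos: [0.6771, 0.0489, 0.3979]
tool_rot: [0.161, 0.685, -0.147, 0.695]
ft_force: [1.0, -2.5, 7.2]
grip_width: 0.0003
```

{"api": "arm_command", "payload": {
  "moves": [0.003,0.0003,0,0,0.004,0,1]
}}

```text
clock: 8.55
eef_pos: [0.6777, 0.0487, 0.3961]
tool_rot: [0.162, 0.686, -0.147, 0.694]
ft_force: [0.1, -1.8, 5.0]
grip_width: -0.0001
```

{"api": "arm_command", "payload": {
  "moves": [0.003,0.0003,0,0,0.004,0,1]
}}

```text
clock: 8.63
eef_pos: [0.6782, 0.0488, 0.3936]
tool_rot: [0.162, 0.686, -0.147, 0.694]
ft_force: [0.6, -0.3, 1.8]
grip_width: 0.0001
```

Click 2 shows at z about 0.396. I'll take a quick look at how the tips are seated.

```bash
python3 -c "
from h import *
import cv2
cv2.imwrite('pics/w6.png',bot.camera('wrist')[:,:,::-1])
cv2.imwrite('pics/s6.png',cv2.resize(bot.camera('side')[60:300,240:480,::-1],None,fx=2.4,fy=2.4))
to([.663,.0525,.265],2.7108-np.pi)
"
```

```text
clock 8.7333 p [0.6779 0.0491 0.3923] tip [0.68   0.0524 0.2193]
R [[ 0.0118  0.4263  0.9045]
 [ 0.019   0.9043 -0.4264]
 [-0.9997  0.0222  0.0026]]
world d [-0.0149  0.0034  0.0457] tool d [-0.0458 -0.0023 -0.0148]
rotvec [-0.0097  0.0027 -0.0222]
ft [-0.1189 -0.6813  2.121 ] w -0.00022233718794889163 q [0.0688 0.6176 0.5483 1.4884 0.0181 2.0802]
```

View pics/w6.png

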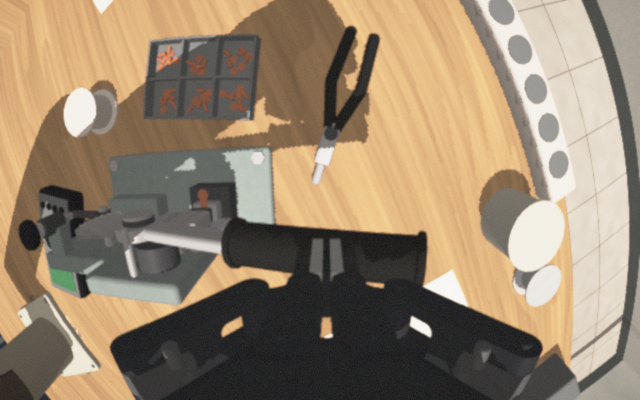

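View pics/s6.png

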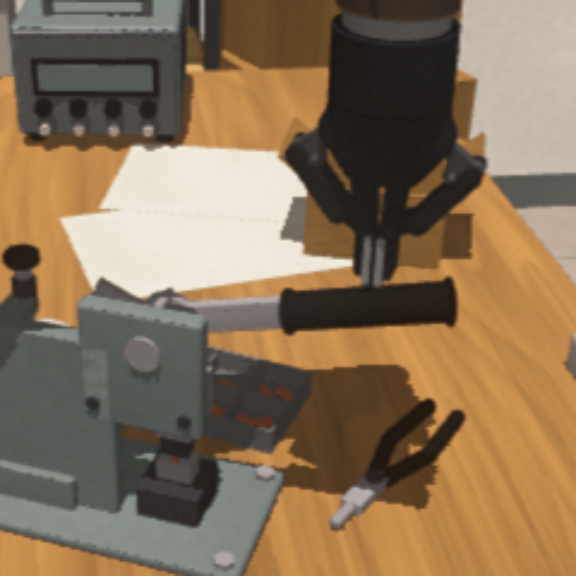

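Both views show the tips on the grip but leaning about 0.02 rad, which puts them some 5 mm to the camera side of the ridge. I'll take that tilt out while continuing.

{"api": "arm_command", "payload": {
  "moves": [0.0015,0,0,0,0,-0.012,1]
}}

```text
clock: 8.82
eef_pos: [0.678, 0.0495, 0.3909]
tool_rot: [0.158, 0.688, -0.151, 0.692]
ft_force: [1.0, 2.7, 5.9]
grip_width: -0.0002
```

{"api": "arm_command", "payload": {
  "moves": [0.003,0,0,0,0.002,-0.012,1]
}}

```text
clock: 8.9
eef_pos: [0.6786, 0.0503, 0.3889]
tool_rot: [0.155, 0.689, -0.154, 0.691]
ft_force: [2.2, 3.0, 7.3]
grip_width: -0.0
```

{"api": "arm_command", "payload": {
  "moves": [0.003,0,0,0,0.003,-0.006,1]
}}

```text
clock: 8.98
eef_pos: [0.6792, 0.0509, 0.387]
tool_rot: [0.153, 0.689, -0.155, 0.691]
ft_force: [2.5, 0.1, 7.0]
grip_width: 0.0001
```

{"api": "arm_command", "payload": {
  "moves": [0.003,0,0,0,0.003,-0.002,1]
}}

```text
clock: 9.07
eef_pos: [0.6798, 0.0511, 0.3853]
tool_rot: [0.152, 0.689, -0.155, 0.691]
ft_force: [1.3, -1.5, 7.3]
grip_width: 0.0
```

{"api": "arm_command", "payload": {
  "moves": [0.003,0,0,0,0.003,0,1]
}}

```text
clock: 9.15
eef_pos: [0.6803, 0.0511, 0.3836]
tool_rot: [0.152, 0.689, -0.156, 0.691]
ft_force: [1.2, -2.5, 8.4]
grip_width: 0.0001
```

{"api": "arm_command", "payload": {
  "moves": [0.003,0,0,0,0.003,0,1]
}}

```text
clock: 9.23
eef_pos: [0.6807, 0.0509, 0.3819]
tool_rot: [0.152, 0.689, -0.156, 0.691]
ft_force: [1.4, -2.0, 7.7]
grip_width: -0.0004
```

{"api": "arm_command", "payload": {
  "moves": [0.003,-0.0005,0,0,0.002,0,1]
}}

```text
clock: 9.32
eef_pos: [0.6809, 0.0505, 0.3802]
tool_rot: [0.152, 0.689, -0.156, 0.692]
ft_force: [1.5, 0.2, 6.9]
grip_width: -0.0
```

{"api": "arm_command", "payload": {
  "moves": [0.003,-0.0005,0,0,0.002,0,1]
}}

```text
clock: 9.4
eef_pos: [0.6811, 0.0502, 0.3785]
tool_rot: [0.152, 0.688, -0.155, 0.692]
ft_force: [2.1, 0.4, 6.1]
grip_width: 0.0
```

{"api": "arm_command", "payload": {
  "moves": [0.003,-0.0005,0,0,0.002,0,1]
}}

```text
clock: 9.48
eef_pos: [0.6813, 0.05, 0.3765]
tool_rot: [0.152, 0.688, -0.155, 0.693]
ft_force: [2.3, -1.0, 3.9]
grip_width: 0.0
```

Dropping for the third click.

{"api": "arm_command", "payload": {
  "moves": [0.002,0,0,0,0.002,0,1]
}}

```text
clock: 9.57
eef_pos: [0.6815, 0.0501, 0.3747]
tool_rot: [0.152, 0.688, -0.155, 0.692]
ft_force: [0.9, 0.8, -0.1]
grip_width: 0.0001
```

{"api": "arm_command", "payload": {
  "moves": [0.0015,0,0,0,0.002,0,1]
}}

```text
clock: 9.65
eef_pos: [0.6816, 0.0502, 0.373]
tool_rot: [0.152, 0.689, -0.155, 0.692]
ft_force: [1.4, -1.3, 5.1]
grip_width: -0.0001
```

The force came back, so click 3 is complete. I'll check that the push holds steadily, and measure the lever angle.

```bash
python3 -c "
from h import *
import cv2
cv2.imwrite('pics/s7.png',bot.camera('side')[:,:,::-1])
for i in range(3):
  o=bot.get_obs();print(o['clock'],o['eef_pos'],o['ft_force']);bot.camera('top')
cv2.imwrite('pics/w7.png',bot.camera('wrist')[:,:,::-1])
o=bot.get_obs();print(o['clock'],o['eef_pos'],o['ft_force'])
cv2.imwrite('pics/s7z.png',cv2.resize(cv2.imread('pics/s7.png')[120:320,220:460],None,fx=3,fy=3))
"
```

```text
9.7 [0.6817 0.0501 0.3728] [ 0.3797 -1.4482  4.2109]
9.75 [0.6817 0.0501 0.373 ] [ 2.0349 -1.1341  3.5817]
9.8 [0.6816 0.0501 0.3731] [ 0.9359 -0.5779  2.912 ]
9.9 [0.6816 0.0501 0.3731] [ 2.3491 -0.608   2.612 ]
```

View pics/s7z.png

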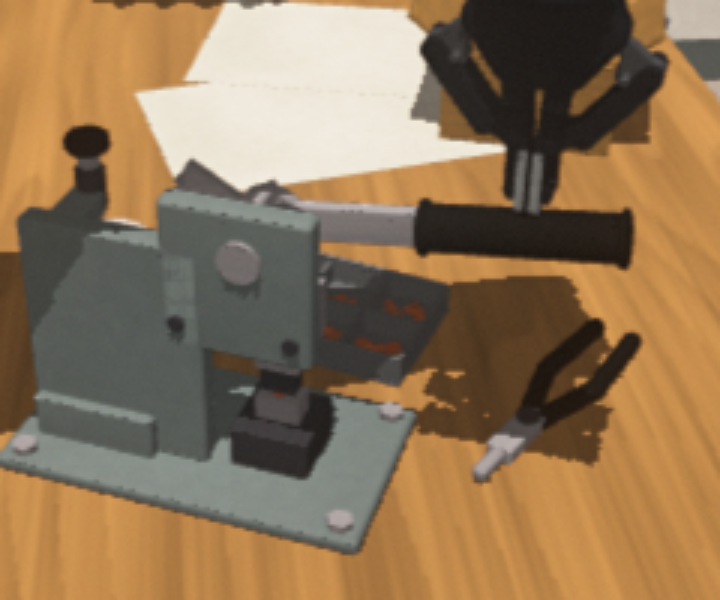

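View pics/w7.png

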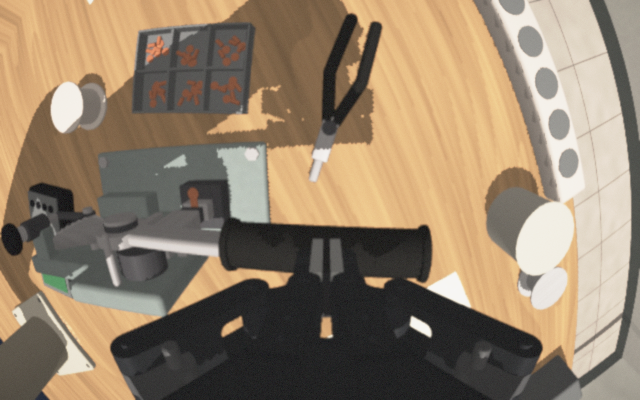

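```bash
python3 -c "
from h import *
yaw=2.7108;R=Ro.from_euler('z',yaw).as_matrix();t=np.r_[np.array([.441,.155])-R[:2,:2]@[.115,-.019],0]
for u in [(361.7,195.7),(425.7,198.3)]:
    o,d=ray('side',*u);o=R.T@(o-t);d=R.T@d;p=o+d*(-.019-o[1])/d[1];print(p,.5-np.arctan2(p[2]-.165,-p[0]),np.hypot(p[0],p[2]-.165))
"
```

```text
[-0.093  -0.019   0.1759] 0.3836836258087367 0.09367110437949712
[-0.1972 -0.019   0.1921] 0.3634477178415293 0.1990356892597886
```

{"api": "arm_command", "payload": {
  "moves": [0.002,0,0,0,0.001,0,1]
}}

```text
clock: 9.98
eef_pos: [0.6818, 0.05, 0.3719]
tool_rot: [0.152, 0.689, -0.155, 0.692]
ft_force: [2.1, -2.1, 8.2]
grip_width: -0.0005
```

```bash
python3 -c "
from h import *
for i in range(10):
  o=bot.get_obs();print(o['clock'],o['eef_pos'],o['ft_force']);bot.camera('top')
"
```

```text
9.9833 [0.6818 0.05   0.3719] [ 2.1022 -2.1196  8.1727]
10.0333 [0.6819 0.0499 0.3714] [ 2.3157 -1.1993  5.0405]
10.0833 [0.6819 0.0499 0.3716] [ 0.9028 -0.304   5.8685]
10.1333 [0.6818 0.0499 0.3717] [ 0.73   -0.9681  5.6495]
10.1833 [0.6818 0.0499 0.3718] [ 1.5255 -0.3193  4.5323]
10.2333 [0.6818 0.0499 0.3718] [ 1.4476 -1.7002  5.6765]
10.2833 [0.6818 0.05   0.3718] [ 1.2302 -0.5279  5.6845]
10.3333 [0.6818 0.0499 0.3719] [ 2.5164 -1.2168  5.6909]
10.3833 [0.6818 0.0499 0.3719] [ 1.2724 -2.1235  5.0717]
10.4333 [0.6818 0.05   0.3719] [ 0.9013 -0.4137  6.2294]
```

The push is steady at about 5.5 N with the lever at about 0.38 rad, well short of click 4. Handing in.

```bash
python3 -c "
from h import *
bot.job_done();o=bot.get_obs();print(o['clock'],o['eef_pos'],o['ft_force'])"
```

```text
the job is handed in; nothing more can be done
the job is handed in; nothing more can be done
```

The lever is three clicks down from rest, and I handed the job in at about 10.4 s with the closed fingertips still pressing on the grip. No verdict was reported.

- **Release:** I pressed the plunger 8 to 9 mm down to its stop, at up to about 29 N. The lever sprang up to rest, measured at 0 ± 0.006 rad across the two cameras. I then let the plunger up and saw it standing up again in the side view.
- **Clicks:** I pushed the grip down slowly and felt three force drops, from about 7 N to between 0 and 2 N. They started at TCP heights of about 0.416, 0.397 and 0.378 m, where 0.10, 0.22 and 0.34 rad were expected. I stopped once the force came back after the third.
- **Last checks:** The side picture gave a lever angle of 0.36 to 0.38 rad. I then pushed about 1 mm further to firm the hold. The force stayed at about 5 to 6 N and the position did not move over 0.45 s. By my estimate click 4 was still about 12 mm away.
- **Bystanders:** The tray, spool and cutters look unmoved in the pictures. I judged this by eye and did not measure it.

**Disagreements:** The button's height triangulated at 194 mm instead of 200. The base-plate corners fitted to within about 6 mm. By the second click the fingertips were about 5 mm off the ridge of the grip. I took out most of that tilt before the third click, and they stayed on the grip throughout.

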